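Unlock and open the die drawer

TASK

Unlock the die drawer of the grey sloping cabinet: turn the red wing knob on the slope counter-clockwise (facing it) all the way to its stop, which draws the brass bolt up off the drawer front. Then pull the drawer fully open by its handle and let go, leaving the dish, the bush and the collar where they are.

Things in the scene. Friction and masses are not known exactly. Their poses are not given: they have to be found in the camera images.
- cabinet: Grey steel die cabinet, fixed to the bench, 200 mm deep (x), 300 wide (y), 181 high. Origin: centre of the lower edge of its front, at bench height; x points from front to back, y to the left seen from the front, z up. A drawer fills its front; above the drawer the front slopes back to a flat top 181 mm high.
- slope_foot (a point): Middle of the lower edge of the sloping face (122 mm high); axes as the cabinet's. From here the face rises backwards at 30 degrees to the horizontal for 118 mm, so its outward normal leans 30 degrees from vertical towards the front. The wing knob's axis stands square on the face, on the centre line, 70 mm up the slope.
- rib_top (a point): Middle of the top of the fixed dark steel rib that stands square on the slope on the +y side of the knob: 52 to 66 mm from the knob axis (10 mm beyond the sweep of the wing tips), 86 mm long up the slope, 50 mm high off the face, nearly as high as the wings. Fingers opened wide across it will strike it. Axes as the cabinet's.
- wing_grip (a point): Middle of the red wings, on the knob's axis, 46 mm out from the slope. x runs along the wings, z outward along the axis. The wings are one straight bar 84 mm long, 12 thick, 30 to 56 mm off the face, with rounded ends 2 mm higher. Below it a hub of 30 mm diameter and a collar of 40 mm diameter, 11 to 16 mm off the face. Flat straps up to 14 mm off the face hold the bolt.
- wing_knob (a joint): Knob angle, rad: 0 (bolt fully down) to 2.8 (stop, bolt fully drawn); starts at 0 to 0.5. Grows counter-clockwise seen facing the slope (right-handed about z of wing_grip); at 2.8 the wings lie level along the cabinet's y. Stays where left; friction 0.12 N m. It draws the bolt 6 mm per rad; until roughly 2 the bolt blocks the drawer (about 5 mm of play).
- bolt_tip (a point): Middle of the lower end of the brass bolt, a bar 30 mm wide and 8 thick lying on the slope under the knob; when down it hangs over the lower edge of the slope in front of the top of the drawer front.
- drawer_handle (a point): Middle of the round steel handle bar of the drawer: 12 mm diameter, 124 mm long, level along y, 90 mm above the bench; its centre stands 49 mm in front of the teal drawer front (clear gap 43 mm), on two posts 55 mm either side of the middle. x points into the cabinet, so the drawer opens along -x; z is up. The top edge of the drawer front is 113 mm high.
- drawer (a joint): How far the drawer is open, m: 0 closed, 0.11 fully open (stop). It slides along -x of the cabinet; friction about 2.5 N.
- black_bush: Black plastic stepped bush, 60 mm diameter, 70 mm high, standing loose on the bench on the -y side of the cabinet. Origin: centre of its underside.
- steel_dish: Round steel dish, 130 mm across, 35 mm high, loose on the bench on the +y side of the cabinet. Origin: centre of its underside.
- steel_collar: Dark steel collar, 60 mm diameter, 30 mm high, lying loose on the flat top of the cabinet. Origin: centre of its underside.

How it is judged:
By the outcome, as a careful person would: the job done as asked, in the order asked, and still so for the second after the job is handed in, with the robot touching nothing.
It also fails if it takes over 59 s, if anything falls off the work surface, if the arm or the gripper's body presses on something with over 40 N, if the wrist force passes 120 N, or if a joint passes its speed limit or range.

ROBOT

A 6-joint arm with a two-finger parallel gripper is mounted at the origin on the work surface. World frame = base frame: x ahead of the robot, y to its left, z up, the work surface at z = 0. Lengths are in mm, angles in rad, forces in N, time in s.
With the tool pointing down it reaches from about 275 to 750 mm from the base axis. Payload 10.2 kg.
Tool frame: the origin (TCP) lies midway between the tips of the shut fingers; the grasp point (between the pads) lies 19 mm behind it; x points along the fingers, y is the direction in which the jaws open and shut, and the axes are right-handed (so a half turn about x gives the same grasp; the last joint's range is limited). The gripper opens to 85 mm and grips with 20 to 120 N. Pads are 22 mm wide; open, the fingers measure 114 mm over their backs; the gripper's body (76 mm by 85 mm) begins 54 mm behind the grasp point. The pads swing forward as they close: fully open they stand 13 mm farther back than shut.
Start: joints at [-1.538, 0.313, 1.498, -0, 1.331, -0.223], TCP at [132.822, -507.926, 192.994] pointing down, gripper open.
Joint ranges: [-2.94, 2.94], [-0.97, 2.17], [0.19, 2.56], [-1.23, 4.37], [0.02, 3.11], [-2.88, 2.88]. Speed limits (rad/s): [2.39, 2.39, 3.01, 3.14, 3.14, 3.14].

INTERFACE

Orientations are given as a unit quaternion [w, x, y, z].
In Python, from rig import sense, capture, get_calibration, finish_job gives the robot as it stands.
- The arm moves only by the tool jog_arm, never from a script. Its argument "increments" is a list of rows, each an object of numbers: "rx", "ry", "rz": the turn, a rotation vector about the tool's x, y, z in rad; "x", "y", "z": the shift along the tool's x, y, z in mm; "hand": the finger opening in mm, from 0 to 85.4. A call has 1 to 5 rows; each row shifts and turns the commanded pose from where the row before left it, along the tool's axes as they then stand; what a row does not reach is not made up. A row lasts 1/8 s, in which the tool goes at most 62.5 mm and 10.7 degrees, less where a joint would pass 70% of its speed; a pose out of reach is approached as far as the arm can. A call with a gripper value outside its range is refused whole. The fingers move at their own pace and stop on an object; "force" is the grip in N (left out, the last holds). Time passes only in rows, so rows that do not move let the fingers close. It gives the time, the measured TCP pose, the force and the opening at its end, in the units of the state.
- sense(): the state, without advancing time (a new reading comes with each control period).
- capture(name): name is "scene" or "top" or "wrist"; returns the picture (480x640x3 uint8, red, green, blue); there is no depth.
- get_calibration(name): a dict with "camera_matrix" (3x3 intrinsics, pixels), "D" ([k1, k2, p1, p2, k3] as OpenCV has them; the pictures are not rectified), "R" (3x3) and "t" (3): a world point X has camera coordinates R X + t; the wrist camera has in their place "T_tool_cam" (4x4, takes a point from camera to tool coordinates, whose origin is the TCP and whose axes are the tool frame's). Camera axes: x right, y down, z forward; pixel columns grow to the right and rows downward; lengths in mm; the calibration is good to about 2 mm. A picture is of the moment at which its call begins: read the wrist's pose just before it. get_calibration takes no time and is no camera call.
- finish_job(): hands the job in, once; it reports no verdict.
The state is a dict: "time_s": time; "joints": joint angles; "dq": joint speeds; "tau": joint torques, N m; "eef_pos": TCP position; "ee_rot": TCP orientation; "force": force on the tool from outside, world axes, zero at the start; "wrist_torque": the same for the moment, N m; "grip_width": opening from 0.0 (shut) to 1.0 (fully open).
Only numpy, scipy, OpenCV 4.12 (cv2) and the standard library are available. Lean on these libraries where they do the work, as an engineer would, in place of code of your own. Each camera call takes 0.05 s, during which the arm holds its last target.

## Working session

There is one attempt and no reset: what is moved stays moved. The work goes in short steps, Python scripts to look and compute and a tool call to move; the robot and the scene stay as the last step left them, time stands still between calls to the robot, and variables do not carry over. Pictures are saved under pics/ and viewed, and the job is handed in when it is done.

Besides the shell and the picture viewer there is one more tool, called after "Emit:" as name(argument=value, ...), one argument or row to a line, values as JSON. jog_arm: Moves the arm, as the interface text tells. Its arguments: {"type":"object","properties":{"increments":{"type":"array","items":{"type":"object","properties":{"rx":{"type":"number"},"ry":{"type":"number"},"rz":{"type":"number"},"x":{"type":"number"},"y":{"type":"number"},"z":{"type":"number"},"hand":{"type":"number"}}}},"force":{"type":"number"}},"required":["increments"]}

```bash
mkdir -p pics; ls; python3 - <<'E'
from rig import *
import cv2,json
print(sense())
for n in ["scene","top","wrist"]:
    im=capture(n); cv2.imwrite(f"pics/{n}0.png",im[:,:,::-1])
    print(n,get_calibration(n))
E
```

```text
pics
{'time_s': 0.0, 'joints': array([-1.53842354e+00,  3.13444734e-01,  1.49845561e+00, -5.60013995e-06,
        1.33097368e+00, -2.23423004e-01]), 'dq': array([ 0.00035807, -0.00013031,  0.0008293 , -0.00032843,  0.00101618,
       -0.00123855]), 'tau': array([ 5.12316601e-04, -4.12262034e+01, -2.59743726e+01, -9.52753703e-05,
        4.12504451e-03,  7.16722042e-06]), 'eef_pos': array([ 132.79789027, -507.61080469,  192.43081979]), 'ee_rot': array([ 0.08974041,  0.70137237,  0.09064271, -0.70128978]), 'force': array([-0.12055635,  0.20502801,  0.18204643]), 'wrist_torque': array([0.04753245, 0.00954378, 0.02281568]), 'grip_width': 1.002018015002}
scene {'camera_matrix': array([[458.46763697,   0.        , 317.63175488],
       [  0.        , 458.46763697, 238.02399725],
       [  0.        ,   0.        ,   1.        ]]), 'D': array([-0.12031531,  0.        ,  0.        ,  0.        ,  0.        ]), 'R': array([[ 0.92137221, -0.38867546, -0.00215316],
       [-0.32997949, -0.77927948, -0.53276358],
       [ 0.20539422,  0.49158406, -0.84626138]]), 't': array([-598.4405062 ,  376.6
[... 397 characters left out ...]
93044, -0.02698201, -0.98161971]]), 't': array([ 72.61590228, 696.98557513, 968.63551975])}
wrist {'camera_matrix': array([[430.66067757,   0.        , 327.96360446],
       [  0.        , 430.66067757, 241.77409871],
       [  0.        ,   0.        ,   1.        ]]), 'D': array([0.02328946, 0.        , 0.        , 0.        , 0.        ]), 'T_tool_cam': array([[-2.57622477e-04, -3.27178579e-01,  9.44962492e-01,
        -1.80998735e+02],
       [ 9.99999921e-01, -3.71482464e-04,  1.44007147e-04,
        -1.35704633e-01],
       [ 3.03920942e-04,  9.44962454e-01,  3.27178649e-01,
        -8.49633066e+01],
       [ 0.00000000e+00,  0.00000000e+00,  0.00000000e+00,
         1.00000000e+00]])}
```

View pics/scene0.png

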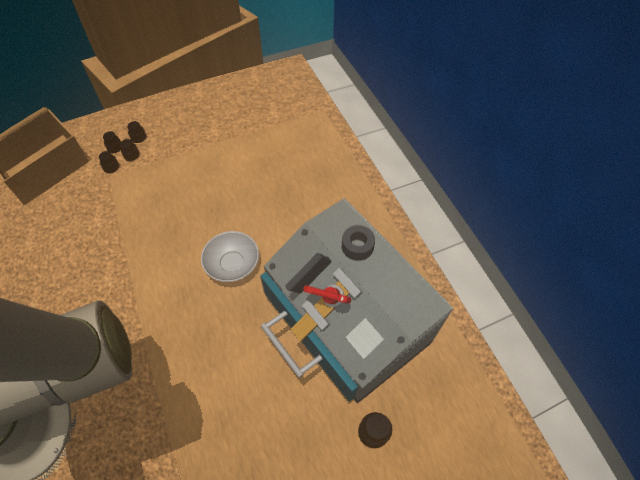

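View pics/top0.png

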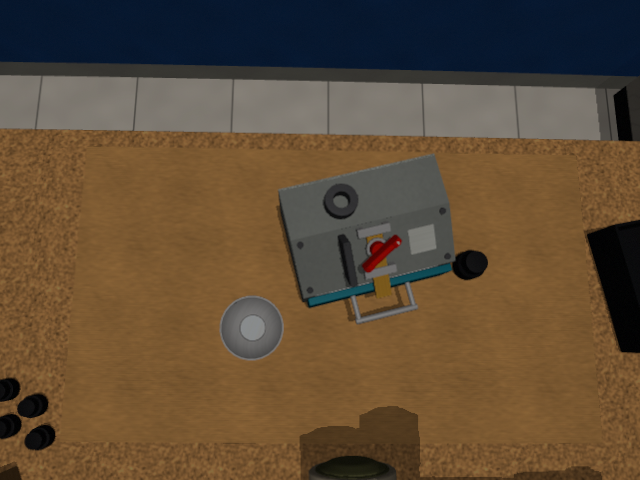

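View pics/wrist0.png

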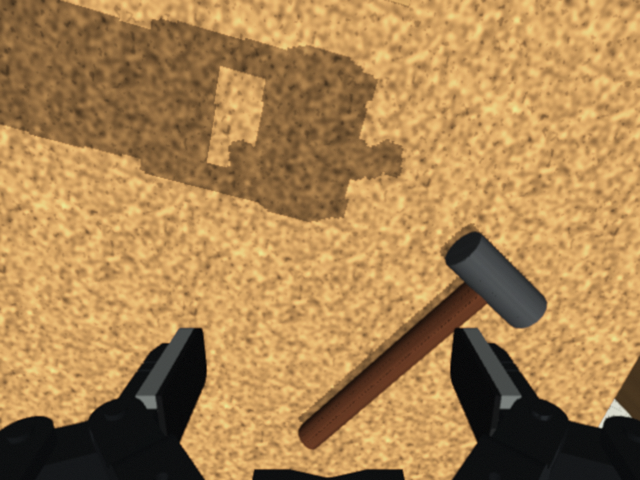

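Top view: the cabinet is at about (370,230), with the handle bar from (357,321) to (416,307) and the red wings at (382,253). I'll enlarge both views to get corner pixels.

```bash
python3 - <<'E'
import cv2
a=cv2.imread('pics/top0.png')[140:340,260:500]; b=cv2.imread('pics/scene0.png')[190:410,240:470]
cv2.imwrite('pics/topc.png',cv2.resize(a,None,fx=3,fy=3,interpolation=cv2.INTER_CUBIC)[:600,:800])
cv2.imwrite('pics/scenec.png',cv2.resize(b,None,fx=2.7,fy=2.7,interpolation=cv2.INTER_CUBIC)[:600,:800])
E
```

```text
(no output)
```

View pics/topc.png

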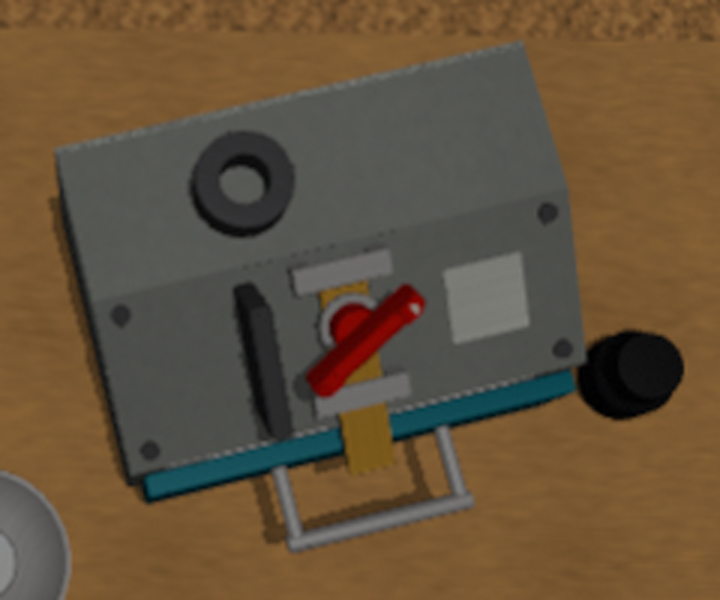

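View pics/scenec.png

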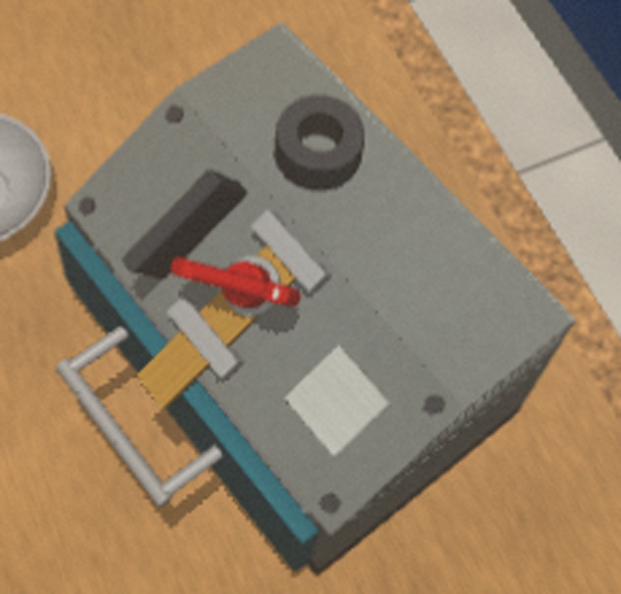

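```bash
cat > h.py <<'E'
import numpy as np,cv2
from rig import get_calibration
C={n:get_calibration(n) for n in("scene","top")}
def ray(n,p):
    c=C[n];u=cv2.undistortPoints(np.array([[p]],float),c['camera_matrix'],c['D'])[0,0]
    R=c['R'];o=-R.T@c['t'];d=R.T@np.array([u[0],u[1],1]);return o,d/np.linalg.norm(d)
def onz(n,p,z):
    o,d=ray(n,p);return o+d*(z-o[2])/d[2]
def tri(pt,ps):
    o1,d1=ray('top',pt);o2,d2=ray('scene',ps)
    s=np.linalg.lstsq(np.c_[d1,-d2],o2-o1,rcond=None)[0]
    a,b=o1+s[0]*d1,o2+s[1]*d2;return (a+b)/2,np.linalg.norm(a-b)
def proj(n,X):
    c=C[n];r=cv2.Rodrigues(c['R'])[0]
    return cv2.projectPoints(np.array(X,float).reshape(-1,1,3),r,c['t'],c['camera_matrix'],c['D'])[0][:,0]
T=lambda x,y:((x+.5)/3-.5+260,(y+.5)/3-.5+140)
S=lambda x,y:((x+.5)/2.7-.5+240,(y+.5)/2.7-.5+190)
E
python3 - <<'E'
from h import *
np.set_printoptions(precision=1,suppress=True)
pts={'BL181':((57,150),(280,25)),'BR181':((522,43),(573,322)),'FL122':((130,478),(68,210)),'FR122':((583,362),(325,535)),
'hL90':((295,544),(67,367)),'hR90':((467,500),(163,497))}
for k,(a,b) in pts.items():
    z=float(k[-3:]) if k[0]!='h' else 90
    print(k,*tri(T(*a),S(*b)),onz('top',T(*a),z),onz('scene',S(*b),z))
E
```

```text
BL181 [762.9 136.  181.1] 0.3282802481413917 [763.1 136.  181. ] [762.8 136.1 181. ]
BR181 [ 837.3 -152.5  181.4] 0.1253206786761046 [ 837.4 -152.5  181. ] [ 837.5 -152.4  181. ]
FL122 [571.7  88.1 113.5] 4.467624028316818 [568.9  88.4 122. ] [573.2  83.5 122. ]
FR122 [ 644.4 -200.   123.6] 1.6618221679725296 [ 645.5 -200.6  122. ] [ 643.9 -199.6  122. ]
hL90 [531.6 -18.2  93.3] 3.369744948521673 [530.  -18.6  90. ] [533.4 -16.9  90. ]
hR90 [ 559.9 -129.7   94.6] 2.154631944706419 [ 559.1 -130.7   90. ] [ 561.3 -128.4   90. ]
```

```bash
cat >> h.py <<'E'
from scipy.spatial.transform import Rotation as Ro
yaw=0.252;O=np.array([606.6,-57.5,0]);
xc=np.array([np.cos(yaw),np.sin(yaw),0]);yc=np.array([-np.sin(yaw),np.cos(yaw),0]);zc=np.array([0,0,1.])
up=np.cos(np.pi/6)*xc+.5*zc; nrm=-.5*xc+np.cos(np.pi/6)*zc
foot=O+122*zc; face=foot+70*up; grip=face+46*nrm; hand=np.array([546,-74.,90])
def rot(q): return Ro.from_quat([q[1],q[2],q[3],q[0]]).as_matrix()
E
python3 - <<'E'
from h import *
from rig import sense
np.set_printoptions(precision=3,suppress=True)
print('face',face,'grip',grip)
s=sense();R=rot(s['ee_rot']);print(R)
# red blobs
for n in('top','scene'):
    im=cv2.imread(f'pics/{n}0.png');h=cv2.cvtColor(im,cv2.COLOR_BGR2HSV)
    m=((h[...,1]>170)&((h[...,0]<6)|(h[...,0]>174))&(h[...,2]>60)).astype('uint8')
    k,l,st,c=cv2.connectedComponentsWithStats(m);i=1+st[1:,4].argmax();print(n,st[i],c[i])
for nm,a,b in(('lo/left',(318,384),(178,266)),('hi/right',(412,298),(290,296))):
    P,e=tri(T(*a),S(*b));d=P-face
    print(nm,P,e,'up,y,n',d@up,d@yc,d@nrm)
print('proj hub',proj('top',[face+30*nrm,grip+12*nrm]),proj('scene',[face+30*nrm,grip+12*nrm]))
for n,f in(('top',T),('scene',S)):
    for z in((318,384),(412,298)) if n=='top' else ((178,266),(290,296)):
        o,d=ray(n,f(*z));t=((face+56*nrm-o)@nrm)/(d@nrm);P=o+t*d-face;print(n,P@up,P@yc, np.arctan2(P@up,P@yc))
E
```

```text
face [665.307 -42.384 157.   ] grip [643.034 -48.119 196.837]
[[-0.     0.253 -0.967]
 [ 0.001 -0.967 -0.253]
 [-1.    -0.001 -0.   ]]
top [363 235  38  37 566] [380.078 252.09 ]
scene [304 286  38  17 311] [324.563 292.958]
lo/left [619.501 -20.282 190.067] 1.456953509461099 up,y,n -17.109902169380995 32.825901326264834 48.06122422757646
hi/right [670.789 -74.038 206.545] 2.8095788172936333 up,y,n 22.534592610485344 -32.02062487154059 44.19871939492756
proj hub [[379.214 251.432]
 [383.694 256.877]] [[328.413 295.876]
 [322.106 294.36 ]]
top -12.703216623539397 34.17151619619162 -0.3559171704945218
top 25.944034455540532 -28.522656854672416 2.4035022736301235
scene -15.715949772912488 29.922235532230502 -0.4836245118242589
scene 26.327917119351763 -36.27756707056549 2.513802553191766
```

```bash
cat >> h.py <<'E'
from rig import sense
def plan(P,R,N,hand=None):
    """increments (tool axes) from the measured pose to P,R in N rows, straight line + slerp"""
    s=sense();p=np.array(s['eef_pos']);A=rot(s['ee_rot'])
    rv=Ro.from_matrix(A.T@R).as_rotvec()
    for i in range(N):
        sh=A.T@((P-p)/N)
        print('shift',np.round(sh,1),'turn',np.round(rv/N,4)); A=A@Ro.from_rotvec(rv/N).as_matrix()
def Rknob(phi): # tool y at angle phi (deg) from up-slope, tool x into the slope
    y=np.cos(np.radians(phi))*up+np.sin(np.radians(phi))*yc
    x=-nrm; return np.c_[x,y,np.cross(x,y)]
E
python3 - <<'E'
from h import *
P=face+180*nrm+3*up
s=sense();print(P)
import h
R=Rknob(211.6)
# from raised pose
h.sense=lambda:dict(eef_pos=np.array([132.8,-507.9,313.]),ee_rot=s['ee_rot'])
h.plan(P,R,15)
E
```

```text
[580.66568726 -64.17739598 314.38457268]
shift [ -0.1 -21.1 -36.4] turn [ 0.0666  0.0319 -0.0177]
shift [  1.5 -23.4 -34.9] turn [ 0.0666  0.0319 -0.0177]
shift [  3.  -25.7 -33.2] turn [ 0.0666  0.0319 -0.0177]
shift [  4.5 -27.7 -31.3] turn [ 0.0666  0.0319 -0.0177]
shift [  6.  -29.7 -29.2] turn [ 0.0666  0.0319 -0.0177]
shift [  7.4 -31.4 -26.9] turn [ 0.0666  0.0319 -0.0177]
shift [  8.8 -33.  -24.5] turn [ 0.0666  0.0319 -0.0177]
shift [ 10.1 -34.4 -22. ] turn [ 0.0666  0.0319 -0.0177]
shift [ 11.4 -35.5 -19.3] turn [ 0.0666  0.0319 -0.0177]
shift [ 12.6 -36.5 -16.5] turn [ 0.0666  0.0319 -0.0177]
shift [ 13.7 -37.3 -13.7] turn [ 0.0666  0.0319 -0.0177]
shift [ 14.8 -37.9 -10.7] turn [ 0.0666  0.0319 -0.0177]
shift [ 15.7 -38.2  -7.7] turn [ 0.0666  0.0319 -0.0177]
shift [ 16.6 -38.3  -4.6] turn [ 0.0666  0.0319 -0.0177]
shift [ 17.4 -38.2  -1.5] turn [ 0.0666  0.0319 -0.0177]
```

Emit:
jog_arm(
  increments=[
    {"x": -40},
    {"x": -40},
    {"x": -40},
  ],
)

```text
schema error: expected keys rx, ry, rz, x, y, z, hand
```

Emit:
jog_arm(
  increments=[
    {"x": -40,"y": 0,"z": 0,"rx": 0,"ry": 0,"rz": 0,"hand": 40},
    {"x": -40,"y": 0,"z": 0,"rx": 0,"ry": 0,"rz": 0,"hand": 40},
    {"x": -40,"y": 0,"z": 0,"rx": 0,"ry": 0,"rz": 0,"hand": 40},
    {"x": 0,"y": -21,"z": -36.5,"rx": 0.0666,"ry": 0.0319,"rz": -0.0177,"hand": 40},
    {"x": 1.5,"y": -23.5,"z": -35,"rx": 0.0666,"ry": 0.0319,"rz": -0.0177,"hand": 40},
  ],
  force=60,
)

```text
time_s: 0.78
eef_pos: [193.4, -447.9, 313.0]
ee_rot: [0.027, 0.726, 0.058, -0.684]
force: [0.6, 0.1, 0.2]
grip_width: 0.471
```

Emit:
jog_arm(
  increments=[
    {"x": 3,"y": -25.5,"z": -33,"rx": 0.0666,"ry": 0.0319,"rz": -0.0177,"hand": 40},
    {"x": 4.5,"y": -27.5,"z": -31.5,"rx": 0.0666,"ry": 0.0319,"rz": -0.0177,"hand": 40},
    {"x": 6,"y": -29.5,"z": -29,"rx": 0.0666,"ry": 0.0319,"rz": -0.0177,"hand": 40},
    {"x": 7.5,"y": -31.5,"z": -27,"rx": 0.0666,"ry": 0.0319,"rz": -0.0177,"hand": 40},
    {"x": 9,"y": -33,"z": -24.5,"rx": 0.0666,"ry": 0.0319,"rz": -0.0177,"hand": 40},
  ],
)

```text
time_s: 1.4
eef_pos: [342.9, -300.1, 312.8]
ee_rot: [-0.129, 0.769, -0.022, -0.625]
force: [0.3, 0.7, -0.4]
grip_width: 0.469
```

Emit:
jog_arm(
  increments=[
    {"x": 10,"y": -34.5,"z": -22,"rx": 0.0666,"ry": 0.0319,"rz": -0.0177,"hand": 40},
    {"x": 11.5,"y": -35.5,"z": -19.5,"rx": 0.0666,"ry": 0.0319,"rz": -0.0177,"hand": 40},
    {"x": 12.5,"y": -36.5,"z": -16.5,"rx": 0.0666,"ry": 0.0319,"rz": -0.0177,"hand": 40},
    {"x": 13.5,"y": -37.5,"z": -13.5,"rx": 0.0666,"ry": 0.0319,"rz": -0.0177,"hand": 40},
    {"x": 15,"y": -38,"z": -10.5,"rx": 0.0666,"ry": 0.0319,"rz": -0.0177,"hand": 40},
  ],
)

```text
time_s: 2.02
eef_pos: [492.1, -151.7, 313.4]
ee_rot: [-0.279, 0.785, -0.102, -0.544]
force: [-0.4, -1.0, -0.0]
grip_width: 0.469
```

Emit:
jog_arm(
  increments=[
    {"x": 15.5,"y": -38,"z": -7.5,"rx": 0.0666,"ry": 0.0319,"rz": -0.0177,"hand": 40},
    {"x": 16.5,"y": -38.5,"z": -4.5,"rx": 0.0666,"ry": 0.0319,"rz": -0.0177,"hand": 40},
    {"x": 17.5,"y": -38,"z": -1.5,"rx": 0.0666,"ry": 0.0319,"rz": -0.0177,"hand": 40},
    {"x": 0,"y": 0,"z": 0,"rx": 0,"ry": 0,"rz": 0,"hand": 40},
    {"x": 0,"y": 0,"z": 0,"rx": 0,"ry": 0,"rz": 0,"hand": 40},
  ],
)

```text
time_s: 2.65
eef_pos: [580.1, -64.4, 313.6]
ee_rot: [-0.364, 0.781, -0.147, -0.486]
force: [0.7, -0.2, 0.3]
grip_width: 0.472
```

```bash
python3 - <<'E'
from h import *
from rig import capture
s=sense();print(s)
cv2.imwrite('pics/wrist1.png',capture('wrist')[:,:,::-1])
plan(face+180*nrm+3*up,Rknob(211.6),1)
E
```

```text
{'time_s': 2.65, 'joints': array([-0.48803823,  0.09358176,  1.55647106,  0.38358831,  1.11880487,
        1.74600272]), 'dq': array([-0.01883056, -0.00694972, -0.00143571, -0.00035639, -0.00019676,
        0.00128899]), 'tau': array([ 9.85688902e-01, -3.25739014e+01, -2.81021333e+01,  9.69890133e-01,
       -9.41970237e-01,  3.15576594e-02]), 'eef_pos': array([580.14826465, -64.40091308, 313.62429412]), 'ee_rot': array([-0.36397712,  0.7807445 , -0.14710095, -0.48612754]), 'force': array([ 0.71782955, -0.15538004,  0.28563675]), 'wrist_torque': array([-0.03467459,  0.22602214,  0.03153416]), 'grip_width': 0.4720887709239627}
shift [-0.2 -1.  -0. ] turn [-0.0002 -0.0009 -0.0005]
```

View pics/wrist1.png

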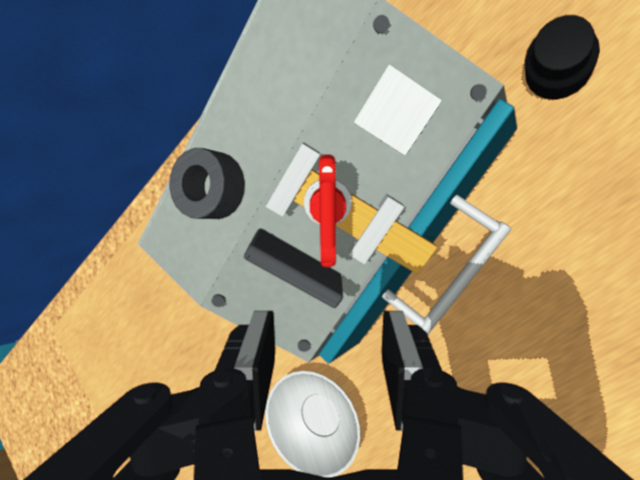

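Wrist view: the red wings stand upright in the picture, x≈327, y 155–266. The tool sits square to them. I'll measure them from here.

```bash
cat >> h.py <<'E'
def wray(p,s):
    c=get_calibration('wrist');u=cv2.undistortPoints(np.array([[p]],float),c['camera_matrix'],c['D'])[0,0]
    M=np.array(c['T_tool_cam']);R=rot(s['ee_rot'])
    return np.array(s['eef_pos'])+R@M[:3,3], R@M[:3,:3]@np.array([u[0],u[1],1])
def onface(p,s,h):
    o,d=wray(p,s);t=((face+h*nrm-o)@nrm)/(d@nrm);P=o+t*d-face;return np.array([P@up,P@yc])
def redmask(im):
    h=cv2.cvtColor(im,cv2.COLOR_BGR2HSV)
    m=((h[...,1]>170)&((h[...,0]<6)|(h[...,0]>174))&(h[...,2]>60)).astype('uint8')
    k,l,st,c=cv2.connectedComponentsWithStats(m);i=1+st[1:,4].argmax();return (l==i)
E
python3 - <<'E'
from h import *
np.set_printoptions(precision=2,suppress=True)
s=sense();m=redmask(cv2.imread('pics/wrist1.png'))
ys=np.where(m.any(1))[0];print(ys[0],ys[-1])
for y in range(ys[0],ys[-1]+1,8):
    x=np.where(m[y])[0];print(y,x[0],x[-1])
for h in(50,56):
    a=onface((327.5,ys[0]),s,h);b=onface((327.5,ys[-1]),s,h);print(h,a,b,(a+b)/2,np.linalg.norm(a-b),np.degrees(np.arctan2(*(b-a)[::-1])))
# check: foot edge corner / drawer corner
print('tcp on face', [(np.array(s['eef_pos'])-face)@v for v in(up,yc,nrm)])
for p in((438,262),): print(onface(p,s,0))
E
```

```text
155 267
155 324 329
163 319 334
171 320 334
179 320 334
187 320 334
195 313 342
203 310 345
211 311 344
219 316 339
227 321 334
235 321 334
243 321 334
251 321 335
259 321 334
267 326 328
50 [ 25.07 -36.55] [-20.02  36.86] [2.53 0.16] 86.15009355460128 121.5581842343812
56 [ 25.49 -37.23] [-18.72  34.76] [ 3.38 -1.23] 84.48541981670597 121.5581842343812
tcp on face [np.float64(2.1304021375657385), np.float64(-0.4801610760423172), np.float64(179.83399429406242)]
[-112.89   -1.75]
```

Emit:
jog_arm(
  increments=[
    {"x": 25,"y": -0.8,"z": 0,"rx": 0,"ry": 0,"rz": 0,"hand": 40},
    {"x": 25,"y": 0,"z": 0,"rx": 0,"ry": 0,"rz": 0,"hand": 40},
    {"x": 25,"y": 0,"z": 0,"rx": 0,"ry": 0,"rz": 0,"hand": 40},
    {"x": 20,"y": 0,"z": 0,"rx": 0,"ry": 0,"rz": 0,"hand": 40},
    {"x": 10,"y": 0,"z": 0,"rx": 0,"ry": 0,"rz": 0,"hand": 40},
  ],
)

```text
time_s: 3.32
eef_pos: [631.7, -51.4, 222.4]
ee_rot: [-0.365, 0.78, -0.148, -0.486]
force: [-1.0, 0.9, -0.3]
grip_width: 0.471
```

```bash
python3 - <<'E'
from h import *
from rig import capture
np.set_printoptions(precision=2,suppress=True)
s=sense()
im=capture('wrist')[:,:,::-1].copy();cv2.imwrite('pics/wrist2.png',im)
print([(np.array(s['eef_pos'])-face)@v for v in(up,yc,nrm)],s['force'])
m=redmask(im)
ys=np.where(m.any(1))[0];print(ys[0],ys[-1])
for y in range(ys[0],ys[-1]+1,16):
    x=np.where(m[y])[0];print(y,x[0],x[-1])
E
```

```text
[np.float64(2.531088561073421), np.float64(-0.3218182834756632), np.float64(74.04577093460256)] [-1.04  0.85 -0.28]
183 341
183 321 330
199 315 338
215 315 338
231 310 345
247 303 351
263 305 350
279 317 338
295 318 338
311 318 337
327 317 337
```

View pics/wrist2.png

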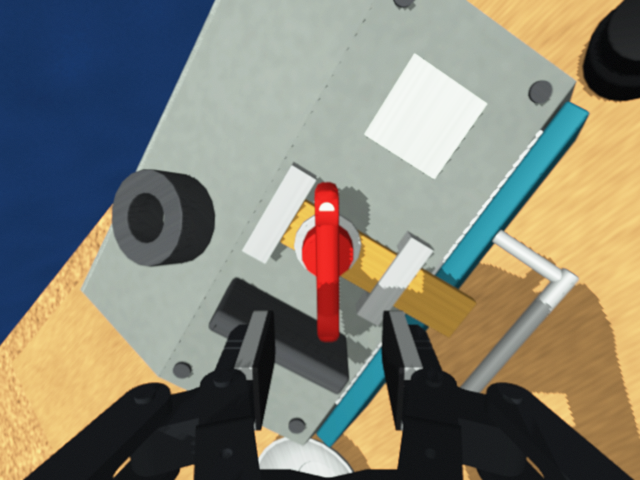

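The wings are centred between the fingers (272 and 384, wings 317–338). Next I advance to the wings and close.

Emit:
jog_arm(
  increments=[
    {"x": 15,"y": 0,"z": 0,"rx": 0,"ry": 0,"rz": 0,"hand": 40},
    {"x": 15,"y": 0,"z": 0,"rx": 0,"ry": 0,"rz": 0,"hand": 40},
    {"x": 10,"y": 0,"z": 0,"rx": 0,"ry": 0,"rz": 0,"hand": 40},
    {"x": 1,"y": 0,"z": 0,"rx": 0,"ry": 0,"rz": 0,"hand": 40},
    {"x": 0,"y": 0,"z": 0,"rx": 0,"ry": 0,"rz": 0,"hand": 15},
  ],
)

```text
time_s: 4.0
eef_pos: [651.8, -45.5, 188.0]
ee_rot: [-0.364, 0.781, -0.147, -0.486]
force: [0.2, -0.7, -0.2]
grip_width: 0.269
```

Emit:
jog_arm(
  increments=[
    {"x": 0,"y": 0,"z": 0,"rx": 0,"ry": 0,"rz": 0,"hand": 4},
    {"x": 0,"y": 0,"z": 0,"rx": 0,"ry": 0,"rz": 0,"hand": 4},
    {"x": 0,"y": 0,"z": 0,"rx": 0,"ry": 0,"rz": 0,"hand": 4},
  ],
  force=60,
)

```text
time_s: 4.38
eef_pos: [651.7, -45.5, 188.0]
ee_rot: [-0.364, 0.781, -0.147, -0.486]
force: [0.2, -0.4, -0.7]
grip_width: 0.048
```

```bash
python3 - <<'E'
from h import *
s=sense()
print([(np.array(s['eef_pos'])-face)@v for v in(up,yc,nrm)],s['force'],s['wrist_torque'],s['joints'],s['grip_width'])
E
```

```text
[np.float64(3.425433476821002), np.float64(0.36522796668853064), np.float64(33.809018190166185)] [ 0.22701331 -0.4010763  -0.71751716] [-0.03617563  0.23125595 -0.065697  ] [-0.38687075  0.33210423  1.59183239  0.41660155  0.82718707  1.72779735] 0.04769644805542382
```

The opening reads 4 mm, where the wings should stop the fingers at 12, so this isn't a grasp. I'll look before going on.

```bash
python3 - <<'E'
from rig import capture
import cv2
for n in('wrist','top','scene'):cv2.imwrite(f'pics/{n}3.png',capture(n)[:,:,::-1])
E
```

```text
(no output)
```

View pics/wrist3.png

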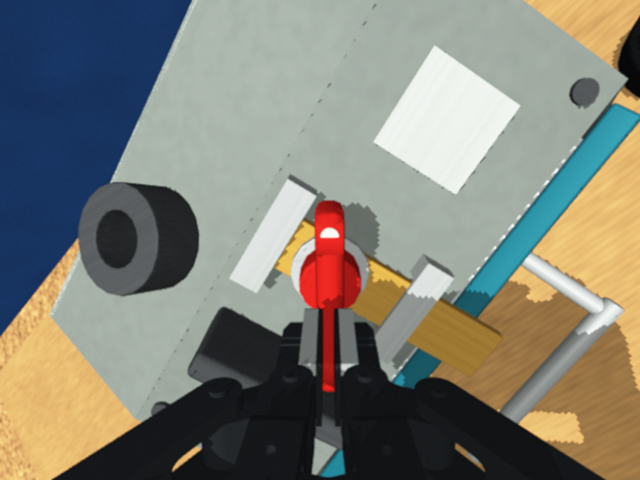

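View pics/scene3.png

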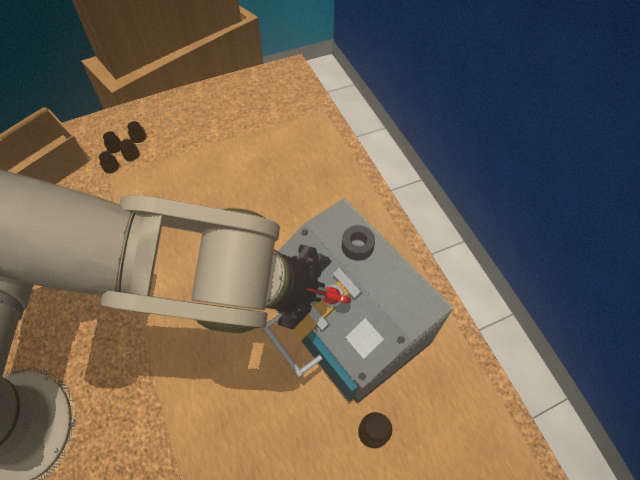

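```bash
python3 - <<'E'
import cv2
im=cv2.imread('pics/wrist3.png')[190:400,250:420]
cv2.imwrite('pics/w3c.png',cv2.resize(im,None,fx=2.8,fy=2.8,interpolation=cv2.INTER_CUBIC))
from h import *
M=np.array(get_calibration('wrist')['T_tool_cam']);c=get_calibration('wrist')
for p in([0,0,0],[-19,0,0],[0,6,0],[-26,6,0],[-26,-6,0],[-26,6,-11],[0,6,-11]):
    q=np.linalg.inv(M)@np.array(p+[1.]);print(p,q[:3],(c['camera_matrix']@(q[:3]/q[2]))[:2])
E
```

```text
[0, 0, 0] [  0.51403872  20.86466998 198.27986646] [329.08008827 287.09182599]
[-19, 0, 0] [  0.53245216  27.06753178 180.32090862] [329.2352607 306.4195226]
[0, 6, 0] [  6.51403585  20.86202724 198.28510552] [342.11161161 287.08488875]
[-26, 6, 0] [  6.5392332   29.3501539  173.70968953] [344.17565692 314.53893525]
[-26, -6, 0] [ -5.46076106  29.35543939 173.69921141] [314.42448104 314.55642925]
[-26, 6, -11] [  6.53778932  18.95285818 170.11855604] [344.51423152 289.75387785]
[0, 6, -11] [  6.51259197  10.46473152 194.69397203] [342.36937799 264.92195645]
```

View pics/w3c.png

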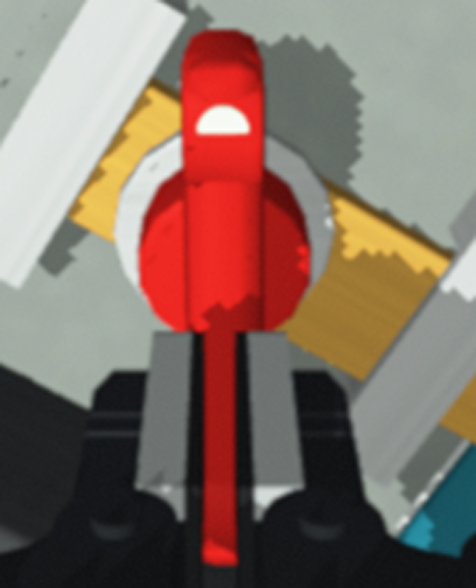

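```bash
python3 - <<'E'
import cv2
from h import *
a=cv2.imread('pics/scene3.png')[220:350,230:400]
a=cv2.resize(a,None,fx=4.5,fy=4.5,interpolation=cv2.INTER_CUBIC)
s=sense();R=rot(s['ee_rot']);p=np.array(s['eef_pos'])
for d,col in((0,(0,255,0)),(-19,(255,255,0)),(-45,(255,0,255))):
    u=proj('scene',[p+R[:,0]*d])[0];print(d,u,(u-[230,220])*4.5)
    cv2.circle(a,tuple(int(v) for v in (u-[230,220])*4.5+2),4,col,-1)
cv2.imwrite('pics/s3c.png',a)
E
```

```text
0 [328.80730866 294.18089865] [444.63288895 333.81404394]
-19 [324.55153829 293.11968519] [425.48192231 329.03858337]
-45 [318.41402459 291.58715796] [397.86311064 322.14221082]
```

View pics/s3c.png

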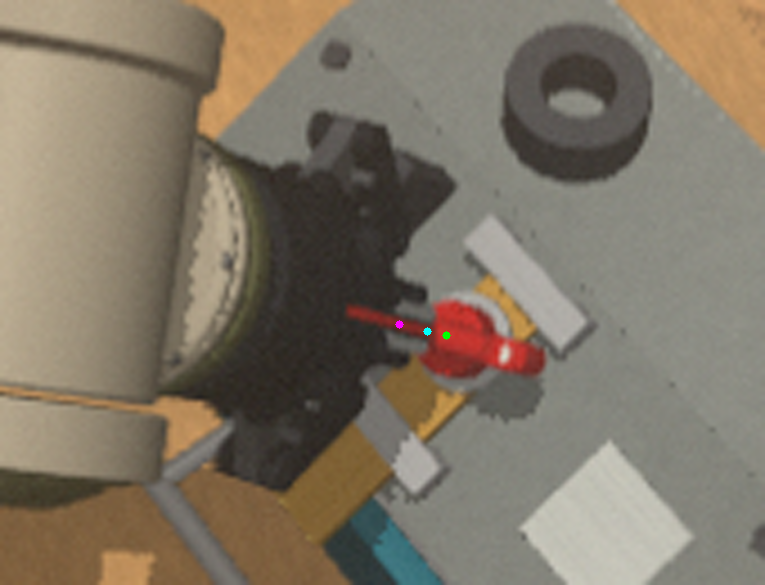

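View pics/top3.png

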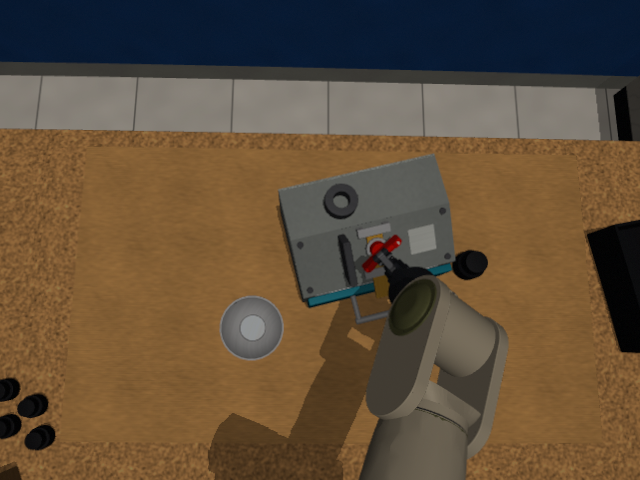

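The scene and wrist pictures agree: the fingers closed above the wings. The 40 mm gap spans 112 px in the wrist picture, which puts the tips about 155 mm from the camera. The nominal TCP would be at 198 mm, so the tips are roughly 35–40 mm short of it. I'll open the fingers and advance in small steps, watching the force.

Emit:
jog_arm(
  increments=[
    {"x": 0,"y": 0,"z": 0,"rx": 0,"ry": 0,"rz": 0,"hand": 40},
    {"x": 0,"y": 0,"z": 0,"rx": 0,"ry": 0,"rz": 0,"hand": 40},
    {"x": 6,"y": 0,"z": 0,"rx": 0,"ry": 0,"rz": 0,"hand": 40},
    {"x": 6,"y": 0,"z": 0,"rx": 0,"ry": 0,"rz": 0,"hand": 40},
    {"x": 6,"y": 0,"z": 0,"rx": 0,"ry": 0,"rz": 0,"hand": 40},
  ],
)

```text
time_s: 5.15
eef_pos: [660.6, -43.1, 171.6]
ee_rot: [-0.364, 0.781, -0.147, -0.486]
force: [-0.6, -0.6, 0.4]
grip_width: 0.469
```

```bash
python3 - <<'E'
from rig import capture,sense
import cv2
s=sense();print(s['eef_pos'],s['force'],s['grip_width'])
cv2.imwrite(f'pics/wrist4.png',capture('wrist')[:,:,::-1])
a=capture('scene')[220:350,230:400,::-1];cv2.imwrite('pics/s4c.png',cv2.resize(a,None,fx=4.5,fy=4.5,interpolation=cv2.INTER_CUBIC))
E
```

```text
[660.58668549 -43.11048625 171.59169703] [-0.604715   -0.62273667  0.41950727] 0.46858001570071833
```

View pics/wrist4.png

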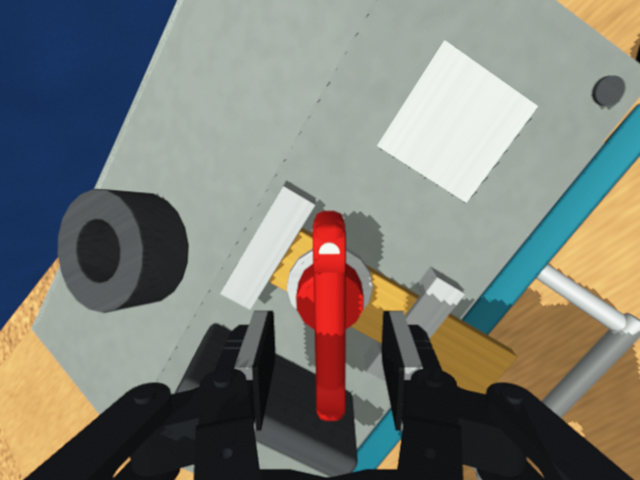

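View pics/s4c.png

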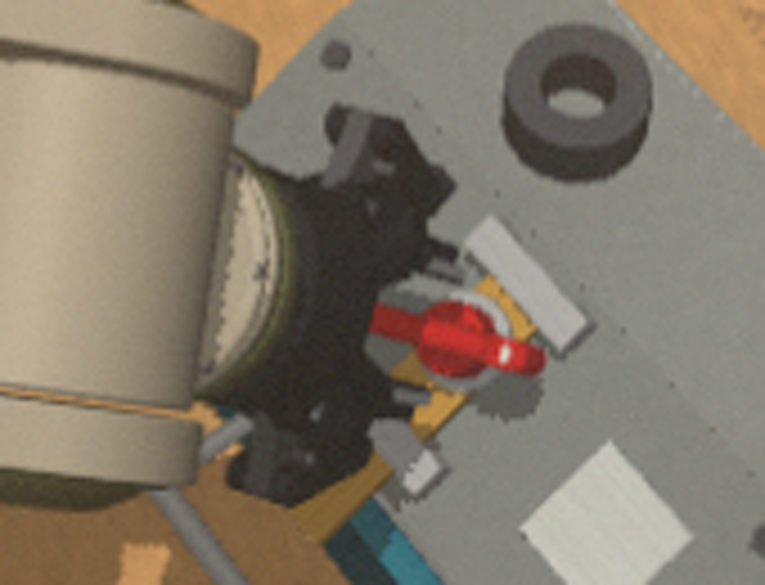

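Tips are now about level with the wing tops and there's no contact. I'll advance about 21 mm more, watching the force.

Emit:
jog_arm(
  increments=[
    {"x": 5,"y": 0,"z": 0,"rx": 0,"ry": 0,"rz": 0,"hand": 40},
    {"x": 4,"y": 0,"z": 0,"rx": 0,"ry": 0,"rz": 0,"hand": 40},
    {"x": 3,"y": 0,"z": 0,"rx": 0,"ry": 0,"rz": 0,"hand": 40},
  ],
)

```text
time_s: 5.62
eef_pos: [666.3, -41.7, 161.5]
ee_rot: [-0.364, 0.781, -0.147, -0.486]
force: [0.6, 0.6, 0.1]
grip_width: 0.468
```

Emit:
jog_arm(
  increments=[
    {"x": 3,"y": 0,"z": 0,"rx": 0,"ry": 0,"rz": 0,"hand": 40},
    {"x": 3,"y": 0,"z": 0,"rx": 0,"ry": 0,"rz": 0,"hand": 40},
    {"x": 2,"y": 0,"z": 0,"rx": 0,"ry": 0,"rz": 0,"hand": 40},
  ],
)

```text
time_s: 6.0
eef_pos: [670.2, -40.7, 154.7]
ee_rot: [-0.364, 0.781, -0.147, -0.486]
force: [-0.1, 0.7, -1.1]
grip_width: 0.469
```

```bash
python3 - <<'E'
from h import *
from rig import capture
s=sense();print(s['eef_pos'],s['force'],s['wrist_torque'],[(np.array(s['eef_pos'])-face)@v for v in(up,yc,nrm)])
cv2.imwrite(f'pics/wrist5.png',capture('wrist')[:,:,::-1])
E
```

```text
[670.19223461 -40.6940803  154.72018671] [-0.05996553  0.66840219 -1.05256514] [-0.0486635   0.23254759  0.01093218] [np.float64(3.322157865170311), np.float64(0.4189464097039832), np.float64(-4.550550365951513)]
```

View pics/wrist5.png

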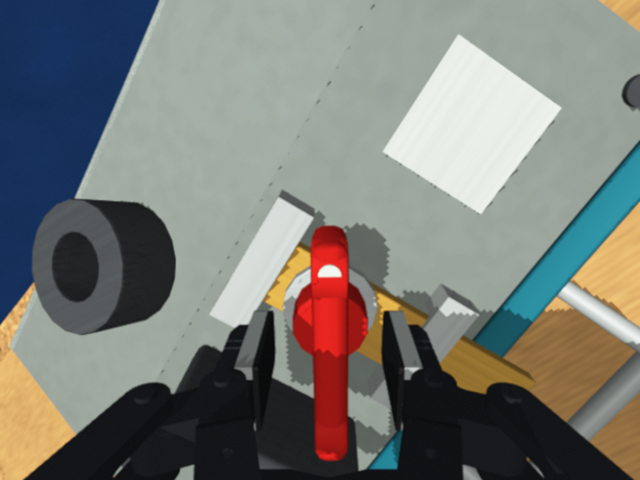

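The nominal TCP is already "inside" the slope with no contact, so the tips really are short of it. Closing now.

Emit:
jog_arm(
  increments=[
    {"x": 0,"y": 0,"z": 0,"rx": 0,"ry": 0,"rz": 0,"hand": 4},
    {"x": 0,"y": 0,"z": 0,"rx": 0,"ry": 0,"rz": 0,"hand": 4},
    {"x": 0,"y": 0,"z": 0,"rx": 0,"ry": 0,"rz": 0,"hand": 4},
    {"x": 0,"y": 0,"z": 0,"rx": 0,"ry": 0,"rz": 0,"hand": 4},
  ],
  force=60,
)

```text
time_s: 6.55
eef_pos: [669.7, -41.2, 154.9]
ee_rot: [-0.364, 0.781, -0.147, -0.486]
force: [-6.0, -3.1, 0.9]
grip_width: 0.127
```

```bash
python3 - <<'E'
from h import *
from rig import capture
s=sense();print(s['joints'],s['force'],s['wrist_torque'],s['grip_width'],[(np.array(s['eef_pos'])-face)@v for v in(up,yc,nrm)])
cv2.imwrite(f'pics/wrist6.png',capture('wrist')[:,:,::-1])
E
```

```text
[-0.36570819  0.40329227  1.58198139  0.43010828  0.76378634  1.71819821] [-6.02855563 -3.067709    0.92599068] [-0.51456702  0.87301596 -0.03315088] 0.12742433774672196 [np.float64(2.851801800884659), np.float64(0.020716923654586616), np.float64(-4.102525640716107)]
```

View pics/wrist6.png

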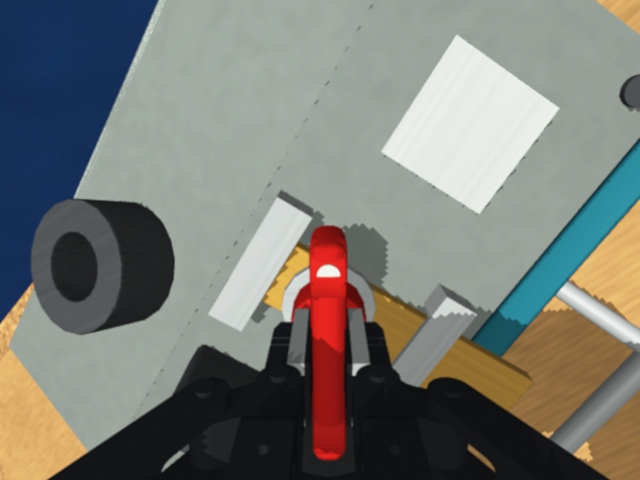

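Grasped: the opening is 10.9 mm with red filling the gap. Next I turn about −tool x (counter-clockwise facing the slope), checking forces after the first call.

Emit:
jog_arm(
  increments=[
    {"x": 0,"y": 0,"z": 0,"rx": -0.1,"ry": 0,"rz": 0,"hand": 4},
    {"x": 0,"y": 0,"z": 0,"rx": -0.1,"ry": 0,"rz": 0,"hand": 4},
    {"x": 0,"y": 0,"z": 0,"rx": -0.1,"ry": 0,"rz": 0,"hand": 4},
    {"x": 0,"y": 0,"z": 0,"rx": -0.1,"ry": 0,"rz": 0,"hand": 4},
  ],
)

```text
time_s: 7.1
eef_pos: [669.9, -40.8, 155.1]
ee_rot: [-0.201, 0.838, -0.047, -0.505]
force: [-2.7, 0.1, 1.2]
grip_width: 0.124
```

```bash
python3 - <<'E'
from h import *
from rig import capture
s=sense();print(s['joints'],s['force'],s['wrist_torque'],s['grip_width'],[(np.array(s['eef_pos'])-face)@v for v in(up,yc,nrm)])
cv2.imwrite(f'pics/wrist7.png',capture('wrist')[:,:,::-1])
E
```

```text
[-0.36532526  0.40322836  1.58178165  0.43125056  0.76381716  1.31529842] [-2.65347728  0.06166993  1.24732224] [ 0.13749809  0.5726736  -0.03901129] 0.12413708639313499 [np.float64(3.2248435910019317), np.float64(0.3676273871181271), np.float64(-4.063724773573142)]
```

View pics/wrist7.png

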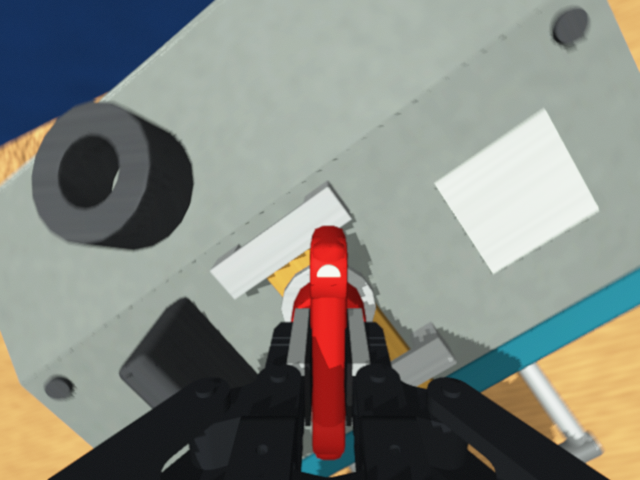

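The knob follows the tool and the forces are small, so I keep turning.

Emit:
jog_arm(
  increments=[
    {"x": 0,"y": 0,"z": 0,"rx": -0.12,"ry": 0,"rz": 0,"hand": 4},
    {"x": 0,"y": 0,"z": 0,"rx": -0.12,"ry": 0,"rz": 0,"hand": 4},
    {"x": 0,"y": 0,"z": 0,"rx": -0.12,"ry": 0,"rz": 0,"hand": 4},
    {"x": 0,"y": 0,"z": 0,"rx": -0.12,"ry": 0,"rz": 0,"hand": 4},
    {"x": 0,"y": 0,"z": 0,"rx": -0.12,"ry": 0,"rz": 0,"hand": 4},
  ],
)

```text
time_s: 7.78
eef_pos: [669.9, -40.0, 155.2]
ee_rot: [0.055, 0.86, 0.105, -0.497]
force: [-4.3, 3.0, 3.6]
grip_width: 0.128
```

Emit:
jog_arm(
  increments=[
    {"x": 0,"y": 0,"z": 0,"rx": -0.12,"ry": 0,"rz": 0,"hand": 4},
    {"x": 0,"y": 0,"z": 0,"rx": -0.12,"ry": 0,"rz": 0,"hand": 4},
    {"x": 0,"y": 0,"z": 0,"rx": -0.12,"ry": 0,"rz": 0,"hand": 4},
    {"x": 0,"y": 0,"z": 0,"rx": -0.12,"ry": 0,"rz": 0,"hand": 4},
    {"x": 0,"y": 0,"z": 0,"rx": -0.12,"ry": 0,"rz": 0,"hand": 4},
  ],
)

```text
time_s: 8.4
eef_pos: [669.5, -39.4, 155.0]
ee_rot: [0.306, 0.805, 0.248, -0.444]
force: [-7.3, 4.0, 4.7]
grip_width: 0.126
```

Emit:
jog_arm(
  increments=[
    {"x": 0,"y": 0,"z": 0,"rx": -0.12,"ry": 0,"rz": 0,"hand": 4},
    {"x": 0,"y": 0,"z": 0,"rx": -0.12,"ry": 0,"rz": 0,"hand": 4},
    {"x": 0,"y": 0,"z": 0,"rx": -0.12,"ry": 0,"rz": 0,"hand": 4},
    {"x": 0,"y": 0,"z": 0,"rx": -0.12,"ry": 0,"rz": 0,"hand": 4},
    {"x": 0,"y": 0,"z": 0,"rx": -0.12,"ry": 0,"rz": 0,"hand": 4},
  ],
)

```text
time_s: 9.02
eef_pos: [668.8, -39.0, 154.7]
ee_rot: [0.53, 0.678, 0.369, -0.351]
force: [-12.4, 5.6, 6.0]
grip_width: 0.125
```

```bash
python3 - <<'E'
from h import *
from rig import capture
s=sense();print(s['joints'],s['force'],s['wrist_torque'],s['grip_width'],[(np.array(s['eef_pos'])-face)@v for v in(up,yc,nrm)])
y=rot(s['ee_rot'])[:,1];x=rot(s['ee_rot'])[:,0];print('phi',np.degrees(np.arctan2(y@yc,y@up)),x@-nrm, 'tq about x',x@s['wrist_torque'])
cv2.imwrite(f'pics/wrist8.png',capture('wrist')[:,:,::-1])
E
```

```text
[-0.36394479  0.40254415  1.58306674  0.43205449  0.76700057 -0.48371465] [-12.39647627   5.59643311   5.98002543] [0.92779062 1.40513655 0.63083696] 0.1252373060018206 [np.float64(2.5263761656298724), np.float64(2.3855345250801667), np.float64(-4.122420137797213)]
phi -22.214756644934653 0.9999930775719635 tq about x 0.07921061247634319
```

View pics/wrist8.png

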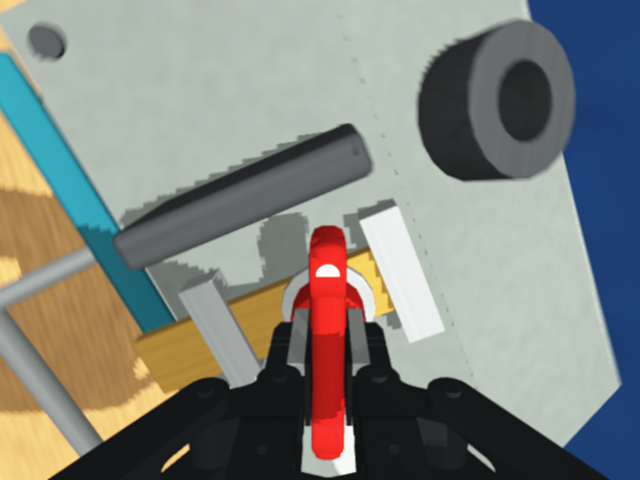

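Emit:
jog_arm(
  increments=[
    {"x": 0,"y": -0.6,"z": -0.4,"rx": -0.12,"ry": 0,"rz": 0,"hand": 4},
    {"x": 0,"y": -0.6,"z": -0.3,"rx": -0.12,"ry": 0,"rz": 0,"hand": 4},
    {"x": 0,"y": 0,"z": 0,"rx": -0.1,"ry": 0,"rz": 0,"hand": 4},
    {"x": 0,"y": 0,"z": 0,"rx": 0,"ry": 0,"rz": 0,"hand": 4},
  ],
)

```text
time_s: 9.57
eef_pos: [668.5, -39.1, 154.5]
ee_rot: [0.637, 0.579, 0.421, -0.284]
force: [-5.2, 3.0, 3.7]
grip_width: 0.118
```

```bash
cat > st.py <<'E'
from h import *
s=sense();R=rot(s['ee_rot']);y=R[:,1];x=R[:,0]
print(s['time_s'],'F tool',np.round(R.T@s['force'],1),'T tool',np.round(R.T@s['wrist_torque'],2),'gw',round(s['grip_width']*85.4,1),'q6',s['joints'][5],'phi',np.degrees(np.arctan2(y@yc,y@up)),[round(float((np.array(s['eef_pos'])-face)@v),1) for v in(up,yc,nrm)])
E
python3 st.py
```

```text
9.575 F tool [-5.3 -2.  -4.1] T tool [-0.17  0.75 -0.78] gw 10.1 q6 -0.8216146851441952 phi -2.875123406873525 [2.1, 2.4, -4.1]
```

Emit:
jog_arm(
  increments=[
    {"x": 0,"y": 0,"z": 0,"rx": -0.06,"ry": 0,"rz": 0,"hand": 4},
    {"x": 0,"y": 0,"z": 0,"rx": -0.04,"ry": 0,"rz": 0,"hand": 4},
    {"x": 0,"y": 0,"z": 0,"rx": 0,"ry": 0,"rz": 0,"hand": 4},
  ],
)

```text
time_s: 9.95
eef_pos: [668.4, -39.0, 154.5]
ee_rot: [0.664, 0.548, 0.434, -0.264]
force: [-7.8, 3.1, 4.6]
grip_width: 0.126
```

```bash
python3 st.py
```

```text
9.95 F tool [-7.3 -3.4 -5.1] T tool [ 1.39  0.78 -0.84] gw 10.8 q6 -0.9185379951641724 phi 2.5950344469189304 [2.1, 2.5, -4.1]
```

Torque about the axis jumped to 1.4 N m at phi ≈ 2.6°, so the knob is at its stop. I'll release and back out along the axis.

Emit:
jog_arm(
  increments=[
    {"x": 0,"y": 0,"z": 0,"rx": 0,"ry": 0,"rz": 0,"hand": 40},
    {"x": 0,"y": 0,"z": 0,"rx": 0,"ry": 0,"rz": 0,"hand": 40},
    {"x": -15,"y": 0,"z": 0,"rx": 0,"ry": 0,"rz": 0,"hand": 40},
    {"x": -40,"y": 0,"z": 0,"rx": 0,"ry": 0,"rz": 0,"hand": 40},
    {"x": -50,"y": 0,"z": 0,"rx": 0,"ry": 0,"rz": 0,"hand": 40},
  ],
)

```text
time_s: 10.58
eef_pos: [617.1, -53.1, 246.6]
ee_rot: [0.666, 0.547, 0.434, -0.263]
force: [-0.1, -0.2, 0.8]
grip_width: 0.469
```

Emit:
jog_arm(
  increments=[
    {"x": -55,"y": 0,"z": 0,"rx": 0,"ry": 0,"rz": 0,"hand": 40},
    {"x": -40,"y": 0,"z": 0,"rx": 0,"ry": 0,"rz": 0,"hand": 40},
    {"x": 0,"y": 0,"z": 0,"rx": 0,"ry": 0,"rz": 0,"hand": 40},
  ],
)

```text
time_s: 10.95
eef_pos: [571.9, -65.5, 331.8]
ee_rot: [0.668, 0.547, 0.431, -0.263]
force: [0.8, 0.7, -1.0]
grip_width: 0.47
```

```bash
python3 st.py; python3 - <<'E'
from h import *
from rig import capture
s=sense();im=capture('wrist')[:,:,::-1].copy()
cv2.imwrite(f'pics/wrist9.png',im);cv2.imwrite(f'pics/top9.png',capture('top')[:,:,::-1])
m=redmask(im);r=cv2.minAreaRect(np.argwhere(m)[:,::-1].astype(np.float32));print(r)
E
```

```text
10.95 F tool [ 1.4  0.4 -0.5] T tool [-0.03 -0.01 -0.24] gw 40.1 q6 -0.8895876371779728 phi 2.9318474240152073 [4.0, 0.9, 199.5]
((324.0, 201.0), (104.0, 32.0), 90.0)
```

View pics/wrist9.png

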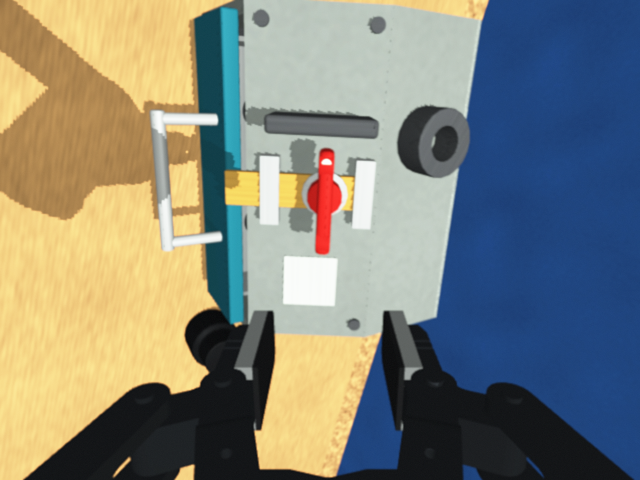

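View pics/top9.png

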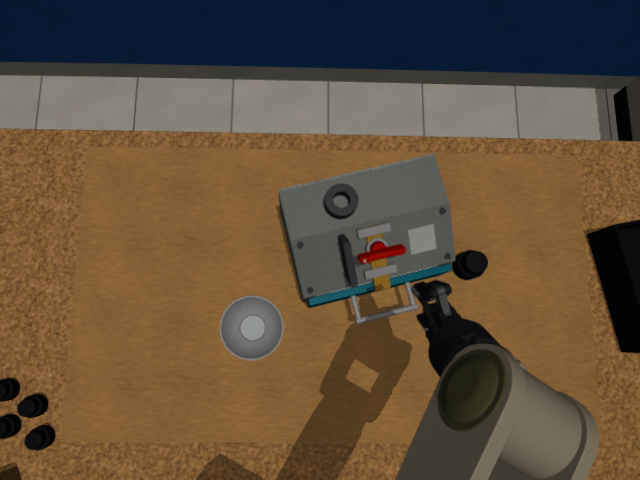

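```bash
python3 - <<'E'
from h import *
s=sense();m=redmask(cv2.imread('pics/wrist9.png'))
pts=[]
for y in list(range(155,172))+list(range(228,248)):
    x=np.where(m[y])[0]; pts.append((x.mean(),y))
pts=np.array(pts);k=np.polyfit(pts[:,1],pts[:,0],1);print(k)
a,b=[onface((np.polyval(k,y),y),s,56) for y in(150,253)];print(a,b,(a+b)/2,'angle',np.degrees(np.arctan2(*(b-a)[::-1])))
def pr(p): return onface(p,s,0)
print('slope/flat edge dir',)
E
```

```text
[-4.89492231e-02  3.34017790e+02]
[-0.51634366 46.01701393] [ -0.61844772 -34.68644411] [-0.56739569  5.66528491] angle -90.07248919661096
slope/flat edge dir
```

The wings measure −90.07° on the face, which is level along y, so the knob is at its stop. The jaws already lie across the handle bar, so I move to a standoff in front of and above it.

Emit:
jog_arm(
  increments=[
    {"x": 0,"y": 0,"z": 0,"rx": 0.05,"ry": 0,"rz": 0,"hand": 34},
    {"x": 0,"y": -40,"z": 0,"rx": 0,"ry": 0,"rz": 0,"hand": 34},
    {"x": 20,"y": -40,"z": 0,"rx": 0,"ry": 0,"rz": 0,"hand": 34},
    {"x": 35,"y": -40,"z": 1,"rx": 0,"ry": 0,"rz": 0,"hand": 34},
    {"x": 40,"y": -25,"z": 1,"rx": 0,"ry": 0,"rz": 0,"hand": 34},
  ],
)

```text
time_s: 11.68
eef_pos: [495.9, -86.0, 170.4]
ee_rot: [0.651, 0.563, 0.428, -0.275]
force: [0.7, -0.5, 0.1]
grip_width: 0.4
```

Emit:
jog_arm(
  increments=[
    {"x": 4,"y": 0,"z": 0,"rx": 0,"ry": 0,"rz": 0,"hand": 34},
    {"x": 0,"y": 0,"z": 0,"rx": 0,"ry": 0,"rz": 0,"hand": 34},
  ],
)

```text
time_s: 11.92
eef_pos: [499.9, -85.7, 170.4]
ee_rot: [0.652, 0.563, 0.427, -0.274]
force: [0.3, 0.1, 0.4]
grip_width: 0.399
```

```bash
python3 st.py; python3 - <<'E'
from h import *
from rig import capture
s=sense();print(s['eef_pos'],s['joints']);im=capture('wrist')[:,:,::-1].copy()
cv2.imwrite(f'pics/wrist10.png',im)
P=np.array([571.7,-67.1,44.1]);plan(P,Rknob(0),1)
E
```

```text
11.925 F tool [-0.2  0.4 -0.1] T tool [-0.07 -0.05 -0.28] gw 34.1 q6 -1.2188482886099639 phi 0.022568198265876516 [-141.4, -0.7, 97.1]
[499.87631305 -85.72865842 170.37156248] [-0.64246871  0.05198594  1.98985935  0.55561206  0.83285891 -1.21884829]
shift [146.9   0.5  -0.6] turn [ 0.0011  0.0017 -0.002 ]
```

View pics/wrist10.png

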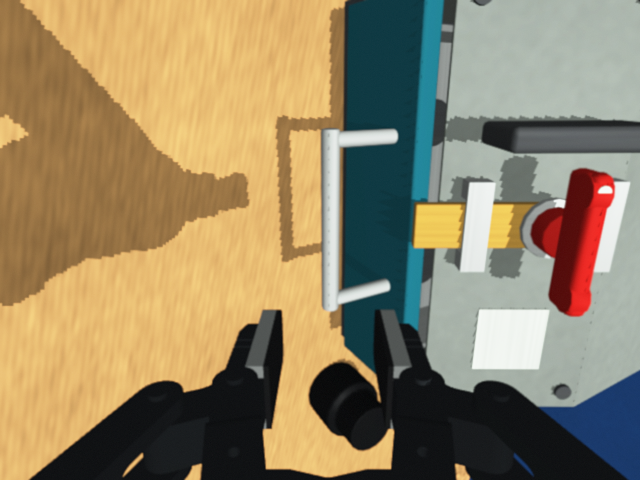

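```bash
python3 - <<'E'
from h import *
s=sense();np.set_printoptions(precision=1,suppress=True)
im=cv2.imread('pics/wrist10.png')
for y in(160,200,240,280):
    r=im[y,300:370].min(1).astype(int);i=np.where(r>150)[0]+300;print(y,i.min(),i.max())
for p in((331,128),(332,311),(331.5,220)):
    o,d=wray(p,s);P=o+d*((90-o[2])/d[2]);print(P,(P-O)@xc,(P-O)@yc)
E
```

```text
160 325 338
200 325 338
240 325 338
280 324 337
[532.2 -12.   90. ] -60.73183616311326 62.590086730968345
[ 565.2 -135.1   90. ] -59.418392544214676 -64.80998533567508
[547.6 -69.3  90. ] -60.11955368559474 3.2828223066370468
```

Emit:
jog_arm(
  increments=[
    {"x": 30,"y": 2.5,"z": 0,"rx": 0,"ry": 0,"rz": 0,"hand": 34},
    {"x": 30,"y": 0,"z": 0,"rx": 0,"ry": 0,"rz": 0,"hand": 34},
    {"x": 30,"y": 0,"z": 0,"rx": 0,"ry": 0,"rz": 0,"hand": 34},
    {"x": 15,"y": 0,"z": 0,"rx": 0,"ry": 0,"rz": 0,"hand": 34},
    {"x": 0,"y": 0,"z": 0,"rx": 0,"ry": 0,"rz": 0,"hand": 34},
  ],
)

```text
time_s: 12.6
eef_pos: [552.5, -71.9, 80.0]
ee_rot: [0.652, 0.563, 0.427, -0.273]
force: [0.3, -0.1, 0.5]
grip_width: 0.399
```

```bash
python3 st.py; python3 - <<'E'
from h import *
from rig import capture
s=sense();print(s['eef_pos']);im=capture('wrist')[:,:,::-1].copy()
cv2.imwrite(f'pics/wrist11.png',im)
E
```

```text
12.6 F tool [-0.3  0.4  0.2] T tool [-0.02 -0.1  -0.21] gw 34.0 q6 -1.313528596400425 phi 0.025733691321262707 [-139.5, -0.5, -8.4]
[552.50166443 -71.9239413   80.03352186]
```

View pics/wrist11.png

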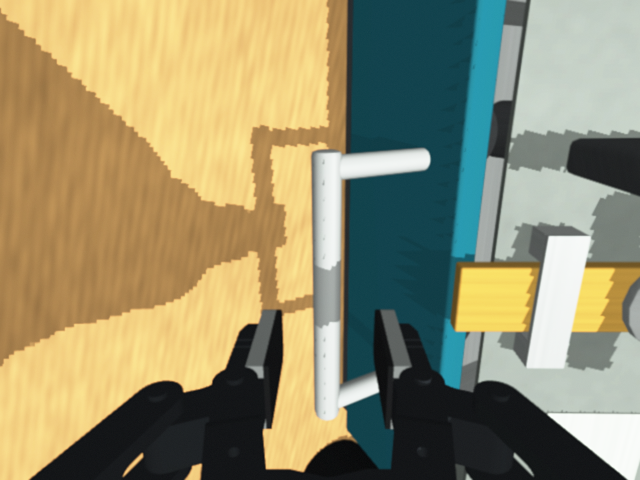

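The bar sits centred between the fingers (x≈328) and clear of the posts. I advance over it and close.

Emit:
jog_arm(
  increments=[
    {"x": 12,"y": 0,"z": 0,"rx": 0,"ry": 0,"rz": 0,"hand": 34},
    {"x": 12,"y": 0,"z": 0,"rx": 0,"ry": 0,"rz": 0,"hand": 34},
    {"x": 10,"y": 0,"z": 0,"rx": 0,"ry": 0,"rz": 0,"hand": 34},
    {"x": 7,"y": 0,"z": 0,"rx": 0,"ry": 0,"rz": 0,"hand": 34},
    {"x": 0,"y": 0,"z": 0,"rx": 0,"ry": 0,"rz": 0,"hand": 20},
  ],
)

```text
time_s: 13.28
eef_pos: [571.9, -66.8, 43.6]
ee_rot: [0.652, 0.563, 0.428, -0.274]
force: [0.4, -0.3, 0.3]
grip_width: 0.235
```

Emit:
jog_arm(
  increments=[
    {"x": 0,"y": 0,"z": 0,"rx": 0,"ry": 0,"rz": 0,"hand": 4},
    {"x": 0,"y": 0,"z": 0,"rx": 0,"ry": 0,"rz": 0,"hand": 4},
    {"x": 0,"y": 0,"z": 0,"rx": 0,"ry": 0,"rz": 0,"hand": 4},
  ],
  force=60,
)

```text
time_s: 13.65
eef_pos: [571.8, -67.0, 44.2]
ee_rot: [0.652, 0.563, 0.427, -0.274]
force: [-1.5, 0.1, -1.1]
grip_width: 0.111
```

```bash
python3 st.py; python3 - <<'E'
from h import *
from rig import capture
s=sense();print(s['eef_pos'],s['force']);im=capture('wrist')[:,:,::-1].copy()
cv2.imwrite(f'pics/wrist12.png',im)
R=rot(s['ee_rot']);print('-xc in tool',R.T@-xc)
E
```

```text
13.65 F tool [ 0.2 -1.8 -0.5] T tool [-0.07  0.01 -0.58] gw 9.5 q6 -1.3741659221766795 phi -0.0059990852564183695 [-140.2, -0.5, -49.4]
[571.76825696 -66.98807992  44.17363319] [-1.52634514  0.08274985 -1.08425256]
-xc in tool [-5.00265684e-01 -8.65871875e-01  3.76403622e-04]
```

View pics/wrist12.png

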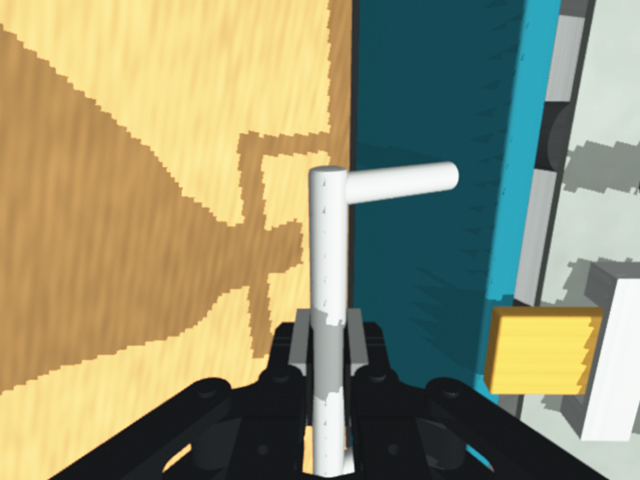

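The handle is gripped (gap filled). Now I pull along −x of the cabinet.

Emit:
jog_arm(
  increments=[
    {"x": -5,"y": -8.7,"z": 0,"rx": 0,"ry": 0,"rz": 0,"hand": 4},
    {"x": -5,"y": -8.7,"z": 0,"rx": 0,"ry": 0,"rz": 0,"hand": 4},
    {"x": -5,"y": -8.7,"z": 0,"rx": 0,"ry": 0,"rz": 0,"hand": 4},
    {"x": -5,"y": -8.7,"z": 0,"rx": 0,"ry": 0,"rz": 0,"hand": 4},
  ],
)

```text
time_s: 14.2
eef_pos: [532.4, -77.2, 44.2]
ee_rot: [0.652, 0.563, 0.427, -0.274]
force: [2.7, 0.9, -2.4]
grip_width: 0.114
```

```bash
python3 st.py
```

```text
14.2 F tool [ 3.5  1.3 -0.2] T tool [-0.06  0.01 -0.02] gw 9.7 q6 -1.499554895226429 phi -0.022359514985595436 [-175.4, -0.6, -29.0]
```

Emit:
jog_arm(
  increments=[
    {"x": -6,"y": -10.4,"z": 0,"rx": 0,"ry": 0,"rz": 0,"hand": 4},
    {"x": -6,"y": -10.4,"z": 0,"rx": 0,"ry": 0,"rz": 0,"hand": 4},
    {"x": -6,"y": -10.4,"z": 0,"rx": 0,"ry": 0,"rz": 0,"hand": 4},
    {"x": -6,"y": -10.4,"z": 0,"rx": 0,"ry": 0,"rz": 0,"hand": 4},
    {"x": -6,"y": -10.4,"z": 0,"rx": 0,"ry": 0,"rz": 0,"hand": 4},
  ],
)

```text
time_s: 14.82
eef_pos: [474.3, -92.2, 44.1]
ee_rot: [0.652, 0.563, 0.427, -0.274]
force: [2.5, 1.7, -0.6]
grip_width: 0.114
```

Emit:
jog_arm(
  increments=[
    {"x": -2.5,"y": -4.3,"z": 0,"rx": 0,"ry": 0,"rz": 0,"hand": 4},
    {"x": -2,"y": -3.5,"z": 0,"rx": 0,"ry": 0,"rz": 0,"hand": 4},
    {"x": -1,"y": -1.7,"z": 0,"rx": 0,"ry": 0,"rz": 0,"hand": 4},
    {"x": 0,"y": 0,"z": 0,"rx": 0,"ry": 0,"rz": 0,"hand": 4},
  ],
)

```text
time_s: 15.32
eef_pos: [465.1, -94.6, 44.2]
ee_rot: [0.652, 0.564, 0.427, -0.273]
force: [16.8, 4.4, -8.0]
grip_width: 0.117
```

```bash
python3 st.py
```

```text
15.325 F tool [15.6 11.  -0.1] T tool [0.03 0.02 1.47] gw 10.0 q6 -1.7092004290594953 phi -0.04612150253401549 [-235.5, -0.6, 5.8]
```

Travel is 110 mm and the force rose to 17 N, so the drawer is on its stop. Release and back out.

Emit:
jog_arm(
  increments=[
    {"x": 0,"y": 0,"z": 0,"rx": 0,"ry": 0,"rz": 0,"hand": 36},
    {"x": 0,"y": 0,"z": 0,"rx": 0,"ry": 0,"rz": 0,"hand": 36},
    {"x": 0,"y": 0,"z": 0,"rx": 0,"ry": 0,"rz": 0,"hand": 36},
    {"x": -15,"y": 0,"z": 0,"rx": 0,"ry": 0,"rz": 0,"hand": 36},
    {"x": -30,"y": 0,"z": 0,"rx": 0,"ry": 0,"rz": 0,"hand": 36},
  ],
)

```text
time_s: 15.95
eef_pos: [441.8, -99.9, 82.8]
ee_rot: [0.651, 0.563, 0.428, -0.274]
force: [0.5, 0.7, 0.7]
grip_width: 0.423
```

Emit:
jog_arm(
  increments=[
    {"x": -45,"y": 0,"z": 0,"rx": 0,"ry": 0,"rz": 0,"hand": 36},
    {"x": -50,"y": 0,"z": 0,"rx": 0,"ry": 0,"rz": 0,"hand": 36},
    {"x": -40,"y": 0,"z": 0,"rx": 0,"ry": 0,"rz": 0,"hand": 36},
    {"x": 0,"y": 0,"z": 0,"rx": 0,"ry": 0,"rz": 0,"hand": 36},
  ],
)

```text
time_s: 16.45
eef_pos: [377.0, -118.4, 201.8]
ee_rot: [0.654, 0.562, 0.425, -0.275]
force: [0.7, 0.2, -0.5]
grip_width: 0.422
```

```bash
python3 st.py; python3 - <<'E'
from h import *
from rig import capture
for n in('wrist','top','scene'): cv2.imwrite(f'pics/{n}13.png',capture(n)[:,:,::-1])
E
```

```text
16.45 F tool [ 0.8  0.4 -0. ] T tool [-0.04  0.   -0.28] gw 36.0 q6 -1.484272800634915 phi 0.038626705490335464 [-235.8, -1.7, 187.9]
```

View pics/wrist13.png

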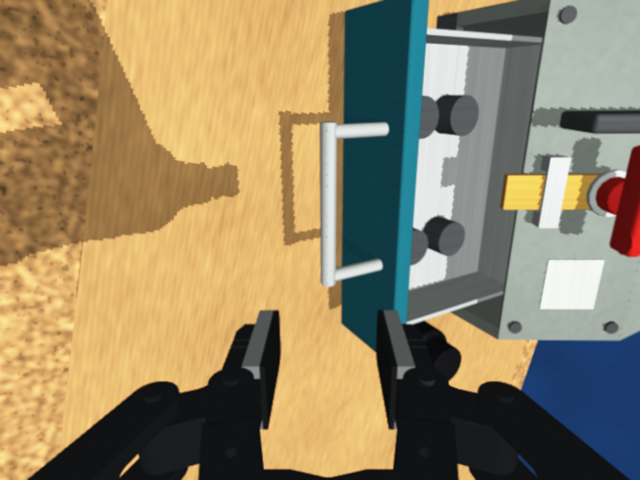

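View pics/scene13.png

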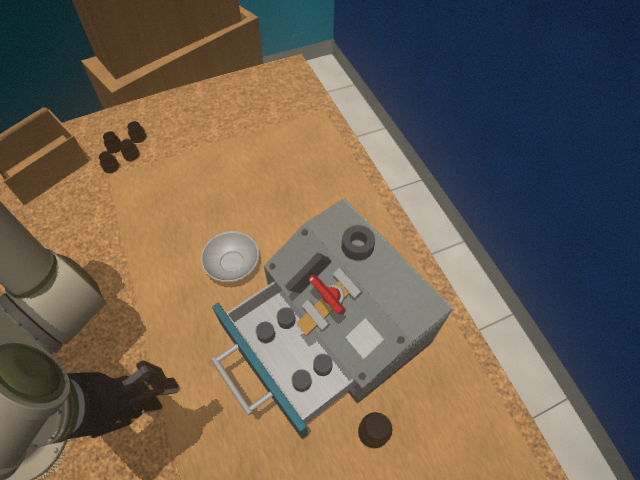

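View pics/top13.png

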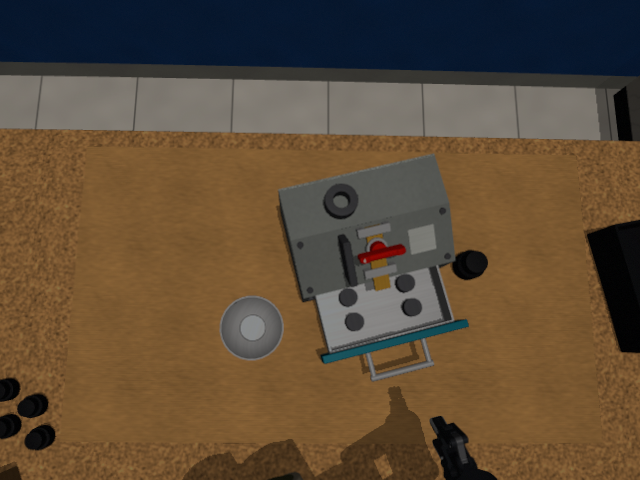

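The drawer is open and the fingers are clear. The dish (252,327), bush (471,265) and collar (341,200) sit at the same pixels as before. One check on how far it opened, then I hand in.

```bash
python3 - <<'E'
from h import *
from rig import finish_job
s=sense()
A=np.array([(onz('top',p,90)+0) for p in((373,378),(433,364))]);m=A.mean(0)
o,d=wray((328.5,204),s);P=o+d*((90-o[2])/d[2])
print('top',(m-O)@xc,'wrist',(P-O)@xc,'closed -60..-63')
a=cv2.imread('pics/top0.png').astype(int);b=cv2.imread('pics/top13.png').astype(int)
for n,(x,y,r) in dict(dish=(252,327,34),bush=(470,265,18),collar=(341,200,18)).items():
    print(n,np.abs(a-b)[y-r:y+r,x-r:x+r].mean())
print(finish_job())
E
```

```text
top -175.82809126347735 wrist -173.24762204642633 closed -60..-63
dish 0.38538062283737023
bush 0.8009259259259259
collar 0.4827674897119342
the job is handed in; nothing more can be done
None
```

I turned the red knob counter-clockwise to its stop, pulled the drawer fully open by its handle and let go. I then backed the arm clear and handed the job in at about 16.6 s.

**Last checks**
- **Knob:** at the stop the torque about its axis rose to 1.4 N m. After release, the wings measured level along the cabinet's y to within 0.1°.
- **Drawer:** the tool travelled 110 mm, then the pull rose to about 17 N at the stop. The cameras put the handle 113 mm in front of its closed position, which matches within their roughly 3 mm error.
- **Loose items:** the dish, bush and collar look the same in the before and after pictures from the top camera.
- **Contact:** the last force reading was about zero, and the pictures show the fingers well clear of everything.

**What disagreed**
- **First grasp missed:** my first close on the wings shut in the air above them. In the pictures the fingertips sit about 35–40 mm behind the stated TCP. I went further in using the pictures and force readings, and both grasps then held.
- **Cabinet position:** my first estimate of the cabinet's position was about 3 mm off in depth. I corrected it with the wrist camera before each grasp.

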